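Load the leaning tape spindle and lock it

TASK

Load the tape dispenser: take the amber tape roll that lies near the dispenser stand (not the one at the far left end of the bench) and thread it down the leaning spindle until it lies flat and fully home on the black backing disc, then thread the knurled metal collar down onto it, fully home. Once both are on, fold the red nose at the spindle's end over, all the way down across the collar, to lock them, and let go. Do not shift the USB meter beside the stand, the tweezers or the green cutters.

Things in the scene. Friction and masses are not known exactly. Their poses are not given: they have to be found in the camera images.
- stand: Grey fixed dispenser stand; base plate 110 (its x) x 90 (its y) mm, top of the plate 16 mm above the bench. Origin: centre of its underside on the bench, z up. Carries the leaning spindle, whose disc is centred above the plate and which leans towards the stand's -x (towards the robot at yaw 0).
- spindle: Leaning spindle, fixed to the stand. Origin: centre of the outer face of the black backing disc (48 mm diameter, 6 mm thick, on a 34 mm grey neck), 80 mm above the bench; the tape roll lies on this face when home. z: outward along the spindle, 0.55 rad from vertical towards the stand's -x; x: in the face, up-slope (away from the lean); y: level, as the stand's y.
- hub (a point): Centre of the end of the black hub, 11.5 mm out from the disc's face; axes as the spindle's. The hub is 26 mm in diameter for the first 6 mm from the face, then tapers to 15 mm here; beyond it a steel pin 12 mm in diameter runs to 35 mm from the face, then a fork to 45 mm in which the red nose is hinged.
- nose (a joint): Hinge of the red drop nose, rad: 0 = straight in line with the spindle, rings pass over it (start: 0 to 0.06); grows to 1.57 = folded square across towards the spindle's +x (up-slope), the only way it folds. Axis: spindle y, 39.5 mm out from the disc's face. Friction (0.09 N m, about 4 N near the tip) holds it where left. Folded, it clears a home collar by 2 mm.
- nose_tip (a point): The round tip of the red nose: an 11 mm thick rounded bar; the tip is 31.5 mm from its hinge, hence 71 mm along the spindle's z when straight.
- roll_center (a point): Centre of the loose amber tape roll (a like roll at the far left is fixed clutter): a flat ring, outside diameter 61 mm, bore 30 mm, 12 mm thick, 35 g nominal; lies flat on the bench at the start, this point 6 mm above it (half-way up, on the bore axis). z is the bore axis; either face may lie against the disc. Home: this point on the spindle axis, 6 mm from the disc's face.
- collar_center (a point): Centre of the knurled metal collar: ring, outside diameter 46 mm, bore 15 mm, 20 mm high, 120 g nominal; stands flat on the bench, this point 10 mm up on the bore axis (z); either way up will do. Home: lying on the tape roll, this point on the spindle axis, 22 mm from the disc's face. It does not pass through the roll nor over the hub, so the roll goes on first.
- usb_meter: Bystander: small black USB meter, 24 x 63 x 12 mm, lying on the bench right of the stand. Origin: centre of its underside. Leave it.
- steel_tweezers: Bystander: steel tweezers 133 mm long, 11 mm wide, 9 mm high, on the bench, left of the roll and collar. Origin: centre of the underside. Leave them.
- green_cutters: Bystander: side cutters with green grips, 58 x 130 x 12 mm, on the bench right of the USB meter. Origin: centre of the underside. Leave them.
There are look-alikes about, which are no part of the job. What is shaped like the part that bears collar_center but brown is not meant.

How it is judged:
By the outcome, as a careful person would: the job done as asked, in the order asked, and still so for the second after the job is handed in, with the robot touching nothing.
It also fails if it takes over 58 s, if anything falls off the work surface, if the arm or the gripper's body presses on something with over 40 N, if the wrist force passes 120 N, or if a joint passes its speed limit or range.

ROBOT

A 7-joint arm with a two-finger parallel gripper is mounted at the origin on a cart in front of the work surface, level with it; the furniture and walls round the work are solid. World frame = base frame: x ahead of the robot, y to its left, z up, the work surface at z = 0. Lengths are in m, angles in rad, forces in N, time in s.
With the tool pointing down it reaches from about 0.425 to 0.8 m from the base axis. Payload 8.3 kg.
Tool frame: the origin (TCP) lies at the very end of the fingers, on their centre line; the grasp point (between the pads) lies 19 mm behind it; z points along the fingers, y is the line along which they close (so a half turn about z gives the same grasp; the last joint's range is limited). The gripper opens to 85 mm and grips with 20 to 120 N. Pads are 22 mm wide; open, the fingers measure 114 mm over their backs; the gripper's body (76 mm by 85 mm) begins 54 mm behind the grasp point. The pads swing forward as they close: fully open they stand 13 mm farther back than shut.
Start: joints at [1.063, 0.383, 0.016, 1.37, -0.006, 1.388, -0.046], TCP at [0.269, -0.564, 0.231] pointing down, gripper open.
Joint ranges: [-2.95, 2.95], [-0.25, 2.06], [-1.52, 1.56], [0.18, 2.33], [-1.44, 4.58], [0.02, 2.06], [-3.01, 3.01]. Speed limits (rad/s): [2.39, 2.39, 3.01, 3.01, 3.14, 3.14, 3.14].

INTERFACE

Orientations are given as a unit quaternion [x, y, z, w].
In Python, from rig import ctrl, vision, sign_off, spotter gives the robot as it stands. Calls block until the motion is done:
- ctrl.move_pose(position, orientation): joint-space move of the TCP to a pose.
- ctrl.line_to(position, orientation=None, rate=0.15): straight line of the TCP; orientation=None keeps the orientation; rate is the mean speed in m/s.
- ctrl.movej(angles): joint-space move.
- ctrl.set_gripper(opening): finger opening in m; the grip force is fixed at half the most; returns when the fingers have stopped.
- ctrl.dwell(seconds).
- ctrl.solve_ik(position, orientation): joint angles nearest the present ones, or None.
- ctrl.observe(): the state.
- vision.get_image(name): name is "scene" or "top" or "wrist"; returns the picture (384x512x3 uint8, blue, green, red); there is no depth.
- vision.camera_params(name): a dict with "K" (3x3 intrinsics, pixels), "dist_coeffs" ([k1, k2, p1, p2, k3] as OpenCV has them; the pictures are not rectified), "R" (3x3) and "t" (3): a world point X has camera coordinates R X + t. Camera axes: x right, y down, z forward; pixel columns grow to the right and rows downward; lengths in m; the calibration is good to about 2 mm. A picture is of the moment at which its call begins: read the wrist's pose just before it. camera_params takes no time and is no camera call; for the wrist camera it gives the pose at the moment of the call.
A pose or a line that the arm cannot do raises ctrl.IKError and nothing moves.
- sign_off(): hands the job in; it is judged then, once.
Trained networks look in the newest picture that a camera, given by its name, has taken for a name from the list of things; names that differ only in an ending like _2 or _b are one class to them, and where a whole thing is asked for, a point or a joint stands for the part that bears it (a point fixed in the world has none). Each returns a list of dicts, best first, with "confidence" (0 to 1); they miss things now and then, are a little off and sometimes report something else, mostly with a low value. They report only what shows in the picture. A call takes as long as a camera call. They do not tell look-alikes from the thing itself.
- spotter.spot_in(camera, target): "xy" ([column, row] in pixels, amid what is visible of it).
- spotter.outline_of(camera, target): "region" (384x512 bool, what is visible of it) and "xy" ([column, row] in pixels, amid what is visible of it).
The state is a dict: "time_s": time; "q": joint angles; "joint_velocities": joint speeds; "joint_efforts": joint torques, N m; "tool_pos": TCP position; "orientation": TCP orientation; "contact_force": force on the tool from outside, world axes, zero at the start; "ft_torque": the same for the moment, N m; "grip_width": finger opening in m; "grasp_force": force on a finger pad.
Only numpy, scipy, OpenCV 4.12 (cv2) and the standard library are available. Lean on these libraries where they do the work, as an engineer would, in place of code of your own. Each camera call takes 0.05 s, during which the arm holds its last target. There are 200 camera calls.

## Working session

There is one attempt and no reset: what is moved stays moved. The work goes in short steps, each a Python script; the robot and the scene stay as the last script left them, time stands still between calls to the robot, and variables do not carry over. Pictures are saved under pics/ and viewed, at most 13 in all, crops included, and the job is handed in when it is done.

```bash
ls; mkdir -p pics; python3 - <<'E'
from rig import ctrl, vision, sign_off, spotter
import cv2,numpy as np
ims=[vision.get_image(n) for n in("scene","top")]
cv2.imwrite('pics/a.png',ims[0]);cv2.imwrite('pics/b.png',ims[1])
for n in("scene","top"):
  p=vision.camera_params(n);print(n,p['K'].tolist() if hasattr(p['K'],'tolist') else p['K'],p['dist_coeffs'],'C',-np.array(p['R']).T@np.array(p['t']))
  for t in['stand','spindle','nose','roll_center','collar_center','usb_meter','steel_tweezers','green_cutters']:
    print(n,t,[(np.round(d['xy'],1).tolist(),round(d['confidence'],2)) for d in spotter.spot_in(n,t)])
print(ctrl.observe())
E
```

```text
pics
scene [[484.79847608971176, 0.0, 254.08331959306855], [0.0, 484.79847608971176, 193.44907689920717], [0.0, 0.0, 1.0]] [-0.11505579  0.          0.          0.          0.        ] C [-0.24568035  0.79863729  0.95346902]
scene stand [([267.2, 227.2], 0.75)]
scene spindle []
scene nose [([328.4, 173.0], 0.44)]
scene roll_center [([184.0, 238.5], 0.83), ([264.0, 213.0], 0.42)]
scene collar_center [([201.6, 274.3], 0.6), ([145.6, 301.7], 0.51)]
scene usb_meter [([320.8, 194.7], 0.58)]
scene steel_tweezers [([181.0, 299.1], 0.52)]
scene green_cutters [([327.3, 173.7], 0.65)]
top [[437.66589329462744, 0.0, 251.70969549992836], [0.0, 437.66589329462744, 188.04206791663918], [0.0, 0.0, 1.0]] [-0.16878278  0.          0.          0.          0.        ] C [0.37159944 0.16895587 1.37643879]
top stand [([259.4, 209.6], 0.78)]
top spindle [([258.6, 205.0], 0.69)]
top nose []
top roll_center [([206.7, 168.9], 0.73)]
top collar_center [([188.5, 215.0], 0.71), ([144.3, 203.3], 0.61)]
top usb_meter [([332.9, 204.0], 0.46)]
top steel_tweezers [([161.6, 223.4], 0.51)]
top green_cutters [([368.5, 190.6], 0.69)]
{'time_s': 0.9, 'q': array([ 1.06309555,  0.3834014 ,  0.01644524,  1.37009843, -0.00632924,
        1.38817031, -0.04651255]), 'joint_velocities': array([ 0.00170925, -0.00036058, -0.00061046,  0.0001151 , -0.00080209,
       -0.00082204, -0.00042616]), 'joint_efforts': array([ 9.01867611e-05, -6.27334356e+01,  8.42993930e-01, -3.72086620e+01,
        1.64810970e-02,  2.51739482e-03,  2.05636962e-05]), 'tool_pos': array([ 0.26894935, -0.56416641,  0.23127955]), 'orientation': array([ 9.75372308e-01,  2.20564862e-01,  3.13027673e-05, -2.26673963e-05]), 'contact_force': array([-0.10928748, -0.17982839, -0.28033792]), 'ft_torque': array([ 0.01176104, -0.06371773, -0.03912462]), 'grasp_force': 0.0, 'grip_width': 0.08509910015109931}
```

View pics/a.png

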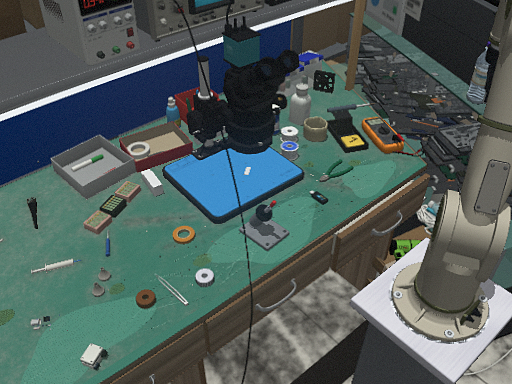

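View pics/b.png

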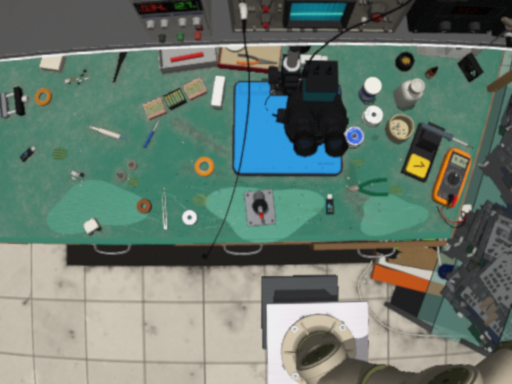

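Roll candidates: amber ring at top (204,166), near the stand, and the far-left one at (43,96). I take the first. Collar candidates: the silver ring at top (190,217) and a brown one at (144,206). The silver one is meant. I'll confirm both in one enlarged crop.

```bash
cat > h.py <<'E'
from rig import ctrl, vision, sign_off, spotter
import cv2,numpy as np
from scipy.spatial.transform import Rotation as Ro
def P(n):
    p=vision.camera_params(n);return [np.array(p[k],float) for k in('K','dist_coeffs','R','t')]
def ray(p,uv):
    K,D,R,t=p;u=cv2.undistortPoints(np.array([[uv]],float),K,D)[0,0]
    return -R.T@t, R.T@np.array([u[0],u[1],1.])
def plane(p,uv,z):
    c,d=ray(p,uv);return c+d*(z-c[2])/d[2]
def proj(p,X):
    K,D,R,t=p;return cv2.projectPoints(np.atleast_2d(np.array(X,float)),cv2.Rodrigues(R)[0],t,K,D)[0][:,0]
def tri(p1,a,p2,b):
    A=[];y=[]
    for p,uv in((p1,a),(p2,b)):
        c,d=ray(p,uv);d/=np.linalg.norm(d);M=np.eye(3)-np.outer(d,d);A.append(M);y.append(M@c)
    return np.linalg.lstsq(np.vstack(A),np.hstack(y),rcond=None)[0]
E
python3 - <<'E'
from h import *
a=cv2.imread('pics/a.png');b=cv2.imread('pics/b.png')
c1=cv2.resize(b[150:250,120:380],None,fx=3,fy=3,interpolation=cv2.INTER_CUBIC)
c2=cv2.resize(a[170:270,160:350],None,fx=3,fy=3,interpolation=cv2.INTER_CUBIC)
o=np.zeros((600,780,3),np.uint8);o[:300,:780]=c1;o[300:,:570]=c2;cv2.imwrite('pics/c.png',o)
S,T=P('scene'),P('top')
print('roll',plane(T,(204,166.5),.006),plane(S,(184,234.5),.008))
print('collar',plane(T,(189.5,216.5),.015),plane(S,(204,277),.01))
print('roll,collar',)
for z,uv in((.016,(246,191)),(.016,(273,190)),(.016,(275,225)),(.016,(247,226))):print(plane(T,uv,z))
print('cable',plane(T,(205,255),0))
E
```

```text
roll [0.5834758  0.34736158 0.006     ] [0.58224285 0.34902452 0.008     ]
collar [0.42492415 0.39250753 0.015     ] [0.42537004 0.39534929 0.01      ]
roll,collar
[0.50205147 0.2144392  0.016     ]
[0.5037678  0.13008225 0.016     ]
[0.39465335 0.12594681 0.016     ]
[0.39291799 0.21281886 0.016     ]
cable [0.30391081 0.34653098 0.        ]
```

View pics/c.png

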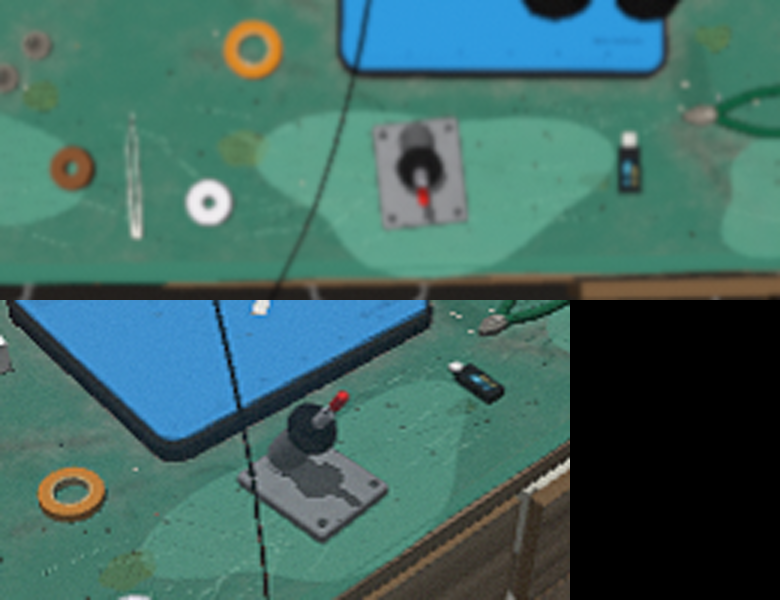

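The crop confirms it: the amber roll is at top (204,166) and the silver collar at (190,217). The brown ring at (144,206) is the decoy. The stand is yawed only slightly, and the red nose points to the robot. Next I check the hanging cable's position and the tool tilts IK allows.

```bash
cat >> h.py <<'E'
TH=.55
def stand(x,y,yaw):
    Rs=(Ro.from_euler('z',yaw)*Ro.from_euler('y',-TH)).as_matrix()
    return np.array([x,y,.08]),Rs
def tool(Rframe,alpha,flip=0):
    # tool back axis leans alpha towards frame +x from frame z; tool y = -+frame y
    return (Ro.from_matrix(Rframe)*Ro.from_euler('y',alpha)*Ro.from_euler('x',np.pi)*Ro.from_euler('z',np.pi*flip))
E
python3 - <<'E'
from h import *
S,T=P('scene'),P('top')
sc=np.array([(232,172),(240,205),(249,269)],float)
scl=np.array([np.interp(np.linspace(172,300,400),sc[:,1],sc[:,0]),np.linspace(172,300,400)]).T
for uv in((243.3,150),(238,178),(211.7,248)):
    c,d=ray(T,uv)
    zs=np.linspace(0,1.2,300);X=np.array([c+d*(z-c[2])/d[2] for z in zs]);q=proj(S,X)
    m=np.linalg.norm(q[:,None]-scl[None],axis=2).min(1);i=m.argmin();print('cable',X[i].round(3),m[i].round(1))
cs=[(244.7,192.3),(272.3,189.3),(276,223),(248.7,226.3)]
C=np.array([plane(T,u,.016) for u in cs]);print(C.round(4),C.mean(0))
o,Rs=stand(.448,.171,.03)
for a in(-.4,0,.15,.3,.45,.6):
  for f in(0,1):
    r=[]
    R=tool(Rs,a,f)
    for zs in(.0,.03,.09):
        q=ctrl.solve_ik(o+Rs[:,2]*zs,R.as_quat());r.append(None if q is None else np.round(q,1).tolist())
    print('place',a,f,r)
for nm,p in(('roll',(.583,.348,.006)),('col',(.425,.394,.008))):
  for a in(0,.3,.5):
    ok=[]
    for psi in np.arange(-180,180,30):
        R=tool(Ro.from_euler('z',psi,degrees=True).as_matrix(),a)
        if ctrl.solve_ik(np.array(p),R.as_quat()) is not None and ctrl.solve_ik(np.array(p)+[0,0,.1],R.as_quat()) is not None: ok.append(int(psi))
    print(nm,a,ok)
E
```

```text
cable [0.607 0.216 0.148] 17.4
cable [0.52  0.229 0.201] 1.9
cable [0.326 0.325 0.   ] 2.4
[[0.498  0.2186 0.016 ]
 [0.506  0.1322 0.016 ]
 [0.4008 0.1227 0.016 ]
 [0.3919 0.2076 0.016 ]] [0.44918708 0.17026682 0.016     ]
place -0.4 0 [None, None, None]
place -0.4 1 [None, None, None]
place 0 0 [None, None, None]
place 0 1 [None, None, None]
place 0.15 0 [[-0.4, -0.0, -0.2, 2.3, 0.4, 0.6, -2.4], [0.9, -0.2, -1.4, 2.2, -0.1, 0.6, -2.0], [-0.2, -0.2, -0.4, 2.3, 0.2, 0.8, -2.3]]
place 0.15 1 [[0.6, 0.1, -1.2, 2.2, 0.5, 0.6, 0.7], [0.5, -0.1, -1.0, 2.2, 0.2, 0.6, 0.9], [-0.2, -0.2, -0.4, 2.3, 0.2, 0.8, 0.9]]
place 0.3 0 [[0.7, 0.2, -1.3, 2.1, 0.5, 0.8, -2.4], [0.8, 0.1, -1.4, 2.1, 0.3, 0.8, -2.3], [0.4, -0.2, -0.9, 2.1, -0.0, 0.9, -2.0]]
place 0.3 1 [[0.4, 0.2, -1.0, 2.1, 0.4, 0.7, 0.8], [0.6, 0.1, -1.1, 2.1, 0.2, 0.8, 0.9], [0.6, -0.2, -1.0, 2.1, -0.1, 0.9, 1.2]]
place 0.45 0 [[0.4, 0.3, -0.9, 2.0, 0.3, 0.9, -2.3], [0.5, 0.2, -1.0, 2.0, 0.3, 1.0, -2.2], [0.7, -0.0, -1.2, 2.0, 0.0, 1.0, -2.0]]
place 0.45 1 [[0.4, 0.3, -0.9, 2.0, 0.3, 0.9, 0.9], [0.5, 0.2, -1.0, 2.0, 0.3, 1.0, 0.9], [0.6, -0.0, -1.1, 2.0, 0.0, 1.0, 1.1]]
place 0.6 0 [[0.3, 0.4, -0.8, 1.9, 0.3, 1.1, -2.2], [0.3, 0.3, -0.9, 1.9, 0.2, 1.1, -2.2], [0.5, 0.2, -1.0, 1.9, 0.1, 1.2, -2.1]]
place 0.6 1 [[0.4, 0.4, -1.0, 1.9, 0.4, 1.1, 0.9], [0.4, 0.3, -1.0, 1.9, 0.3, 1.1, 0.9], [0.5, 0.2, -1.1, 1.9, 0.1, 1.2, 1.0]]
roll 0 [-180, -150, -120, -90, -60, -30, 0, 30, 60, 90, 120, 150]
roll 0.3 [-180, -150, -120, -90, -60, -30, 0, 30, 60, 90, 120, 150]
roll 0.5 [-180, -150, -120, -90, -60, -30, 0, 30, 60, 90, 120, 150]
col 0 [-180, -150, -120, -90, -60, -30, 0, 30, 60, 90, 120, 150]
col 0.3 [-180, -150, -120, -90, -60, -30, 0, 30, 60, 90, 120, 150]
col 0.5 [-180, -150, -120, -90, -60, -30, 0, 30, 60, 90, 120, 150]
```

```bash
python3 - <<'E'
from h import *
S,T=P('scene'),P('top')
a=cv2.imread('pics/a.png',0);b=cv2.imread('pics/b.png',0)
k=np.ones((1,9),np.uint8)
A=cv2.morphologyEx(a,cv2.MORPH_BLACKHAT,k);B=cv2.morphologyEx(b,cv2.MORPH_BLACKHAT,k)
def trace(I,start,r1,dr,w=3):
    r,c=start;o=[];v=0
    while r!=r1:
        lo=int(round(c+v))-w;seg=I[r,lo:lo+2*w+1]
        if seg.max()>25:
            n=lo+seg.argmax();v=.7*v+.3*(n-c) if o else 0;c=n;o.append((c,r))
        r+=dr
    return o
tb=trace(B,(150,243),255,1)+trace(B,(149,243),20,-1)
ta=trace(A,(240,246),383,1)+trace(A,(239,246),1,-1)
tb.sort(key=lambda x:x[1]);ta.sort(key=lambda x:x[1])
print(tb[::12],tb[-1]);print(ta[::15],ta[-1])
ta=np.array(ta,float)
for uv in tb[::14]:
    c,d=ray(T,uv);zs=np.linspace(-.8,1.2,800);X=np.array([c+d*(z-c[2])/d[2] for z in zs]);q=proj(S,X)
    m=np.linalg.norm(q[:,None]-ta[None],axis=2).min(1);i=m.argmin();print(uv,X[i].round(3),m[i].round(1))
E
```

```text
[(np.int64(244), 21), (np.int64(244), 33), (np.int64(245), 45), (np.int64(247), 57), (np.int64(249), 72), (np.int64(249), 84), (np.int64(249), 96), (np.int64(248), 108), (np.int64(247), 120), (np.int64(245), 132), (np.int64(243), 144), (np.int64(241), 156), (np.int64(239), 168), (np.int64(235), 183), (np.int64(232), 195), (np.int64(228), 207), (np.int64(224), 219), (np.int64(216), 236)] (np.int64(212), 245)
[(np.int64(233), 2), (np.int64(223), 18), (np.int64(222), 136), (np.int64(229), 158), (np.int64(232), 173), (np.int64(236), 188), (np.int64(239), 203), (np.int64(243), 226), (np.int64(245), 241), (np.int64(247), 256), (np.int64(249), 271), (np.int64(251), 286), (np.int64(251), 303), (np.int64(251), 318), (np.int64(249), 333), (np.int64(248), 348), (np.int64(246), 363), (np.int64(243), 378)] (np.int64(242), 382)
(np.int64(244), 21) [0.81  0.197 0.527] 50.8
(np.int64(244), 35) [0.776 0.197 0.529] 43.4
(np.int64(245), 49) [0.743 0.195 0.534] 35.3
(np.int64(248), 63) [0.712 0.19  0.534] 25.8
(np.int64(249), 80) [0.674 0.188 0.539] 15.9
(np.int64(249), 94) [0.642 0.188 0.547] 8.1
(np.int64(248), 108) [0.613 0.191 0.552] 0.9
(np.int64(246), 122) [0.581 0.194 0.567] 1.1
(np.int64(245), 136) [0.546 0.195 0.602] 0.2
(np.int64(242), 150) [0.563 0.21  0.379] 0.9
(np.int64(240), 164) [0.55  0.221 0.254] 1.4
(np.int64(236), 181) [0.51  0.234 0.219] 0.1
(np.int64(232), 195) [0.475 0.247 0.186] 0.2
(np.int64(228), 209) [0.44  0.262 0.134] 0.4
(np.int64(222), 225) [0.396 0.285 0.084] 0.5
(np.int64(214), 242) [0.345 0.315 0.026] 0.5
```

```bash
python3 - <<'E'
from h import *
p=P('wrist');o=ctrl.observe();Rt=Ro.from_quat(o['orientation']).as_matrix()
print('cam in tool',Rt.T@(-p[2].T@p[3]-o['tool_pos']),(p[2]@Rt).round(2).tolist())
for f in(0,1):
    print(ctrl.solve_ik([.42,.06,.30],tool(np.eye(3),0,f).as_quat()))
qs={}
for f in (0,1):
    q=ctrl.solve_ik([.42,.06,.30],tool(np.eye(3),0,f).as_quat())
    if q is not None: qs[f]=q
f=min(qs,key=lambda f:abs(qs[f][6])+abs(qs[f][2])); print('flip',f)
ctrl.move_pose([.42,.06,.30],tool(np.eye(3),0,f).as_quat())
print(ctrl.observe()['time_s'],ctrl.observe()['q'].round(2))
ctrl.move_pose([.40,.16,.30],tool(np.eye(3),0,f).as_quat())
o=ctrl.observe();print(o['time_s'],o['q'].round(2),o['tool_pos'])
p=P('wrist');np.save('w1.npy',np.array(p,dtype=object),allow_pickle=True)
im=vision.get_image('wrist');cv2.imwrite('pics/w1.png',im)
for t in['stand','spindle','nose']:print(t,[(d['xy'],d['confidence']) for d in spotter.spot_in('wrist',t)])
E
```

```text
cam in tool [ 0.06789779 -0.00021396 -0.14168737] [[-0.0, 1.0, -0.0], [-0.96, -0.0, -0.27], [-0.27, -0.0, 0.96]]
[ 0.57522342 -0.06681934 -0.73904953  1.72381387 -0.04523243  1.46730413
 -1.7288343 ]
[ 0.62762658 -0.06789922 -0.78712018  1.72239344 -0.04833509  1.46728561
  1.41745431]
flip 1
3.2 [ 0.63 -0.07 -0.79  1.72 -0.05  1.47  1.42]
3.6917 [ 0.53 -0.05 -0.93  1.7  -0.04  1.47  1.17] [0.40001385 0.16030276 0.30000926]
stand [([267.1, 183.0], 0.61)]
spindle [([269.0, 203.4], 0.86)]
nose []
```

View pics/w1.png

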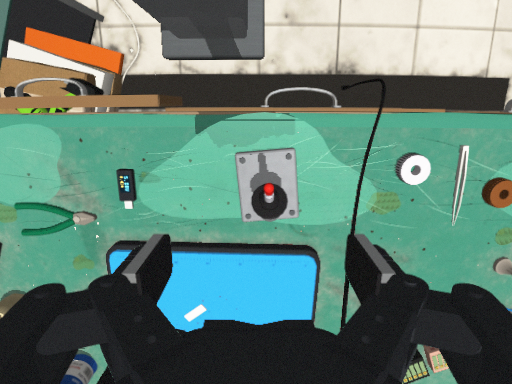

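Wrist picture: plate corners near (236,154), (296,149), (300,215), (243,220), disc at (269,204), red nose at (269,190). Collar at (413,168), brown decoy at (498,192), cable from (382,85) down to (345,320). I'll fit the stand from this, then look at the roll and collar.

```bash
python3 - <<'E'
from h import *
from scipy.optimize import least_squares
p=list(np.load('w1.npy',allow_pickle=True));p=[np.array(x,float) for x in p]
im=cv2.imread('pics/w1.png');hsv=cv2.cvtColor(im,cv2.COLOR_BGR2HSV).astype(int)
m=((hsv[...,1]<60)).astype(np.uint8);m[:140]=0;m[230:]=0;m[:,:225]=0;m[:,315:]=0
m=cv2.morphologyEx(m,cv2.MORPH_OPEN,np.ones((3,3)))
n,l,s,c=cv2.connectedComponentsWithStats(m);i=1+s[1:,4].argmax();print(s[i])
cnt=max(cv2.findContours((l==i).astype(np.uint8),0,1)[0],key=len)[:,0]
E=np.array([plane(p,u,.016) for u in cnt.astype(float)])[:,:2]
def sd(v):
    a=v[2];R=np.array([[np.cos(a),np.sin(a)],[-np.sin(a),np.cos(a)]]);q=(E-v[:2])@R.T
    d=np.abs(q)-[.0552,.0452];return np.where((d>0).all(1),np.hypot(*d.T),d.max(1))
r=least_squares(sd,[.449,.17,.1],loss='soft_l1',f_scale=.001);print('stand',r.x,np.median(abs(r.fun)))
o,Rs=stand(*r.x)
Rc=lambda r,z:np.array([o+Rs@[r*np.cos(t),r*np.sin(t),z] for t in np.linspace(0,6.28,60)])
v=im.copy()
for ring in(Rc(.024,0),Rc(.013,.006),Rc(.0055,.065)):cv2.polylines(v,[proj(p,ring).round().astype(int)],True,(0,255,255),1)
L=[(.055,.045),(.055,-.045),(-.055,-.045),(-.055,.045)];a=r.x[2]
W=[[r.x[0]+x*np.cos(a)-y*np.sin(a),r.x[1]+x*np.sin(a)+y*np.cos(a),.016] for x,y in L]
cv2.polylines(v,[proj(p,W).round().astype(int)],True,(255,0,255),1)
x=hsv[180:204,255:285];red=((x[...,0]<8)|(x[...,0]>172))&(x[...,1]>150)&(x[...,2]>80)
print('red',np.argwhere(red).mean(0)[::-1]+[255,180],'pred base/tip',proj(p,[o+Rs[:,2]*z for z in(.045,.071)]))
w1=cv2.resize(v[135:235,220:320],None,fx=4,fy=4,interpolation=cv2.INTER_NEAREST);w2=cv2.resize(im[135:235,220:320],None,fx=4,fy=4,interpolation=cv2.INTER_CUBIC)
cv2.imwrite('pics/w1c.png',np.hstack([w1,w2]))
print('collar',plane(p,(413,168),.012),'w/ spot n/a')
# view of roll
f=1;Rz=tool(Ro.from_euler('z',.5).as_matrix(),0,f).as_quat()
ctrl.move_pose([.44,.37,.26],Rz)
ob=ctrl.observe();print(ob['time_s'],ob['q'].round(2))
p2=P('wrist');np.save('w2.npy',np.array(p2,dtype=object),allow_pickle=True)
cv2.imwrite('pics/w2.png',vision.get_image('wrist'))
for t in['roll_center','collar_center']:print(t,[(d['xy'],d['confidence']) for d in spotter.spot_in('wrist',t)])
print(proj(p2,[[.583,.348,.006],[.425,.394,.01]]))
E
```

```text
[ 235  148   64   74 4002]
stand [0.4483786  0.17386558 0.08745312] 0.0014642500802937303
red [268.39423077 188.43269231] pred base/tip [[268.50949356 190.20763868]
 [268.22534988 183.85843835]]
collar [0.42113305 0.39373496 0.012     ] w/ spot n/a
4.7667 [ 0.07  0.5  -1.17  1.43  0.46  1.51  0.98]
roll_center [([202.2, 228.5], 0.62)]
collar_center [([357.1, 223.3], 0.68), ([281.4, 147.5], 0.55)]
[[199.32595746 235.33389669]
 [279.94411505 157.08652696]]
```

View pics/w1c.png

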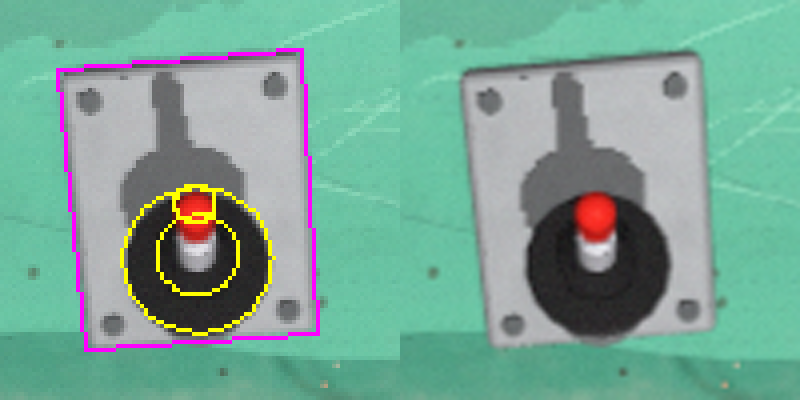

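View pics/w2.png

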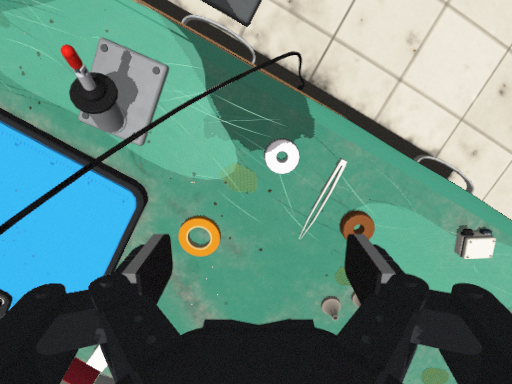

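Pictures: the stand model overlays the plate well, with disc and nose about 1 px toward +x. In w2 the amber roll is at (200,236), the silver collar at (282,156) and the brown decoy at (357,225). Both agree with the top view. Now I plan the roll grasp with the tool leaning 0.4 rad, so the palm clears the nose at placing.

```bash
cat >> h.py <<'E'
STAND=(.4488,.1739,.0875)
def setback(w):
    s=np.sin(-.11)+w/2/.057; return .0567-.057*np.sqrt(1-s*s)
def grasp_pose(c,psi,alpha,tipz,w,shift,f):
    """c ring centre; tip centre (at opening w) at height tipz, tool shifted by -shift along lean dir"""
    R=tool(Ro.from_euler('z',psi).as_matrix(),alpha,f);zt=R.as_matrix()[:,2]
    d=np.array([np.cos(psi),np.sin(psi),0])
    base=np.array(c)-d*shift; back=-zt
    tip=base+back*((tipz-base[2])/back[2])
    return tip+zt*setback(w),R
def rel(c,psi,tcp,R):   # ring -> tool transform
    Q=Ro.from_euler('z',psi).inv();return Q.apply(tcp-np.array(c)),Q*R
def place(relT,zs,off=(0,0)):
    o,Rs=stand(*STAND);S=Ro.from_matrix(Rs)
    return o+Rs@np.array([off[0],off[1],zs])+S.apply(relT[0]),(S*relT[1])
E
python3 - <<'E'
from h import *
p=[np.array(x,float) for x in np.load('w2.npy',allow_pickle=True)]
im=cv2.imread('pics/w2.png');h=cv2.cvtColor(im,cv2.COLOR_BGR2HSV).astype(int)
m=(h[...,0]>8)&(h[...,0]<28)&(h[...,1]>150)&(h[...,2]>110);m[:, :170]=0;m[:,230:]=0;m[:205]=0;m[265:]=0
e=cv2.fitEllipse(cv2.convexHull(np.argwhere(m)[:,::-1].astype(np.float32)));print(e)
print('roll',plane(p,e[0],.008),'collar',plane(p,(282,156),.014))
c=np.r_[plane(p,e[0],.008)[:2],.006]
for f in(0,1):
  for psi in(-.3,.1,.5,1,1.5,2):
    t,R=grasp_pose(c,psi,.4,.0058,.061,.004,f);q=[ctrl.solve_ik(t-R.as_matrix()[:,2]*z,R.as_quat()) for z in(0,.09)]
    r=rel(c,psi,t,R);q+=[ctrl.solve_ik(*(lambda a:(a[0],a[1].as_quat()))(place(r,z))) for z in(.006,.09)]
    print(f,psi,[None if x is None else x.round(2).tolist() for x in q])
E
```

```text
((198.85975646972656, 236.42401123046875), (37.91567611694336, 41.58515548706055), 108.17810821533203)
roll [0.58387776 0.34808312 0.008     ] collar [0.4219486  0.39508796 0.014     ]
0 -0.3 [[-1.0, 1.32, 1.34, 1.15, -1.33, 1.87, -1.77], [-0.89, 1.24, 1.34, 0.97, -1.28, 1.96, -1.85], [-1.69, 0.35, 1.4, 2.13, -0.42, 0.85, -1.54], [0.69, -0.08, -1.14, 2.06, -0.02, 0.98, -1.93]]
0 0.1 [[-0.96, 1.23, 1.12, 1.03, -1.03, 1.79, -1.53], [-0.88, 1.28, 1.34, 0.8, -1.21, 2.02, -1.57], [-1.69, 0.35, 1.4, 2.13, -0.42, 0.85, -1.54], [0.69, -0.08, -1.14, 2.06, -0.02, 0.98, -1.93]]
0 0.5 [[-0.94, 1.16, 0.9, 0.97, -0.72, 1.71, -1.29], [-0.89, 1.22, 1.12, 0.72, -0.91, 1.95, -1.3], [-1.69, 0.35, 1.4, 2.13, -0.42, 0.85, -1.54], [0.69, -0.08, -1.14, 2.06, -0.02, 0.98, -1.93]]
0 1 [[-0.46, 1.0, -0.41, 0.98, 0.43, 1.61, -1.4], [-0.51, 1.02, -0.41, 0.76, 0.43, 1.81, -1.36], [-1.69, 0.35, 1.4, 2.13, -0.42, 0.85, -1.54], [0.69, -0.08, -1.14, 2.06, -0.02, 0.98, -1.93]]
0 1.5 [[-0.48, 0.93, -0.46, 1.14, 0.61, 1.5, -1.06], [-0.53, 0.91, -0.48, 0.98, 0.6, 1.67, -1.02], [-1.69, 0.35, 1.4, 2.13, -0.42, 0.85, -1.54
[... 679 characters left out ...]
.31, 1.15, -0.88, 0.66, 0.66, 1.92, 1.26], [0.59, 0.31, -1.19, 2.05, 0.47, 0.89, 0.81], [0.95, -0.15, -1.35, 2.06, -0.11, 0.98, 1.31]]
1 1 [[-0.26, 1.14, -0.92, 0.97, 0.84, 1.75, 1.57], [-0.36, 1.13, -0.94, 0.74, 0.85, 1.92, 1.64], [0.59, 0.31, -1.19, 2.05, 0.47, 0.89, 0.81], [0.95, -0.15, -1.35, 2.06, -0.11, 0.98, 1.31]]
1 1.5 [[-0.24, 1.11, -1.0, 1.12, 1.03, 1.7, 1.92], [-0.32, 1.07, -1.04, 0.97, 1.02, 1.84, 1.97], [0.59, 0.31, -1.19, 2.05, 0.47, 0.89, 0.81], [0.95, -0.15, -1.35, 2.06, -0.11, 0.98, 1.31]]
1 2 [[-0.18, 1.05, -1.06, 1.33, 1.17, 1.58, 2.26], [-0.23, 0.99, -1.12, 1.24, 1.13, 1.7, 2.29], [0.59, 0.31, -1.19, 2.05, 0.47, 0.89, 0.81], [0.95, -0.15, -1.35, 2.06, -0.11, 0.98, 1.31]]
```

```bash
cat > pick1.py <<'E'
from h import *
c=np.array([.5835,.348,.006]);psi=1.;f=1
t,R=grasp_pose(c,psi,.4,.0062,.061,.004,f);zt=R.as_matrix()[:,2]
t0,R0=grasp_pose(c,psi,.4,.0062,.061,.004,0)
q=ctrl.solve_ik(t0-zt*.09,R0.as_quat());q[6]+=np.pi;print(q.round(2))
ctrl.movej(q);o=ctrl.observe();print(o['time_s'],np.abs(o['tool_pos']-(t-zt*.09)).max(),o['contact_force'].round(1))
ctrl.line_to(t,R.as_quat(),rate=.12)
o=ctrl.observe();print(o['time_s'],o['contact_force'].round(1),o['tool_pos']-t)
ctrl.set_gripper(0.03);o=ctrl.observe();print('grip',o['time_s'],o['grip_width'],o['grasp_force'],o['contact_force'].round(1))
r=rel(c,psi,t,R);np.savez('r1.npz',a=r[0],b=r[1].as_quat())
ctrl.line_to(t+[0,0,.12],rate=.25);o=ctrl.observe();print(o['time_s'],o['grip_width'],o['grasp_force'],o['q'].round(2))
for z in(.006,.095):
    a,b=place(r,z);x=ctrl.solve_ik(a,b.as_quat());print(a.round(3),None if x is None else x.round(2))
E
python3 pick1.py
```

```text
[-0.51  1.02 -0.41  0.76  0.43  1.81  1.78]
5.8667 0.0017504991306041967 [0.7 0.  1.1]
6.7667 [0.3 0.6 0.3] [0.00067271 0.00051105 0.00142106]
grip 7.1417 0.057371432038557095 64.23651900651748 [0.7 1.2 5.1]
7.775 0.057396058331590984 63.93052002393688 [-0.47  0.91 -0.43  0.88  0.42  1.8   1.78]
[0.443 0.173 0.078] [-0.06  0.14 -0.45  2.07  0.16  0.82  1.05]
[0.397 0.169 0.154] [-0.03 -0.07 -0.48  2.08  0.03  0.99  1.14]
```

```bash
python3 - <<'E'
from h import *
cv2.imwrite('pics/w3.png',vision.get_image('wrist'));p=P('wrist')
o=ctrl.observe();r=np.load('r1.npz');R=Ro.from_quat(o['orientation'])
# predicted ring centre
S=R*Ro.from_quat(r['b']).inv();c=o['tool_pos']-S.apply(r['a']);print(c,proj(p,c))
for rr in(.0305,.015):
    for z in(-.006,.006):
        print(rr,z,proj(p,[c+S.apply([rr*np.cos(t),rr*np.sin(t),z]) for t in np.arange(0,6,np.pi/2)]).round().tolist())
E
```

```text
[0.58299267 0.34775842 0.124896  ] [[256.9557771  252.95377488]]
0.0305 -0.006 [[257.0, 311.0], [314.0, 252.0], [257.0, 195.0], [200.0, 252.0]]
0.0305 0.006 [[257.0, 318.0], [319.0, 254.0], [257.0, 192.0], [195.0, 254.0]]
0.015 -0.006 [[257.0, 281.0], [285.0, 252.0], [257.0, 223.0], [229.0, 252.0]]
0.015 0.006 [[257.0, 286.0], [287.0, 254.0], [257.0, 223.0], [226.0, 254.0]]
```

View pics/w3.png

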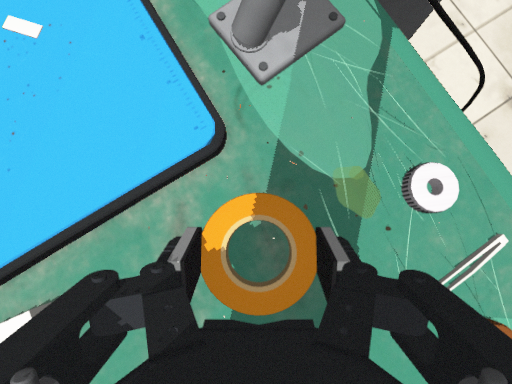

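Picture: the roll is held on its diameter, outline (200–318, 193–315) as predicted. Next I carry it over the low part of the cable and thread it.

```bash
cat >> h.py <<'E'
def force():
    o=ctrl.observe();_,Rs=stand(*STAND);return Rs.T@o['contact_force'],o
E
cat > put1.py <<'E'
from h import *
r=np.load('r1.npz');r=(r['a'],Ro.from_quat(r['b']))
a,b=place(r,.095);bq=b.as_quat()
ctrl.move_pose([.43,.37,.25],bq)
ctrl.move_pose([.40,.27,.24],bq)
ctrl.move_pose(a,bq);ctrl.dwell(.1)
F0,o=force();print(o['time_s'],F0.round(1),o['q'].round(2),(o['tool_pos']-a).round(4))
cv2.imwrite('pics/w4.png',vision.get_image('wrist'))
for z in(.07,.05,.03,.018,.012,.009,.0075,.0065,.006):
    a,b=place(r,z);ctrl.line_to(a,bq,rate=.08 if z>.02 else .03)
    F,o=force();F=F-F0;print(z,F.round(1),(o['tool_pos']-a).round(4))
    if np.linalg.norm(F[:2])>12 or F[2]>12:break
print(o['time_s'])
E
python3 put1.py
```

```text
10.0083 [ 0.6  0.2 -0.6] [-0.14 -0.07 -0.37  2.08  0.04  0.99  1.13] [0.0009 0.0019 0.0009]
0.07 [-0.7 -0.7 -0.3] [-0.0002  0.0002 -0.0003]
0.05 [0.2 0.2 0.8] [-0.0002 -0.     -0.0002]
0.03 [-1.1 -1.   0.3] [-0.0002 -0.     -0.0002]
0.018 [-1.7 -0.3 -0.1] [-0.0001  0.     -0.0001]
0.012 [-0.7  0.3 -0.4] [-0.0001 -0.     -0.0002]
0.009 [-0.1 -0.1  0.2] [-0.     -0.     -0.0001]
0.0075 [-1.6 -0.8  0.3] [ 0. -0. -0.]
0.0065 [-0.3  1.   0.6] [-0. -0. -0.]
0.006 [-1.1 -0.7  6.7] [-0.0001 -0.      0.0003]
13.2167
```

View pics/w4.png

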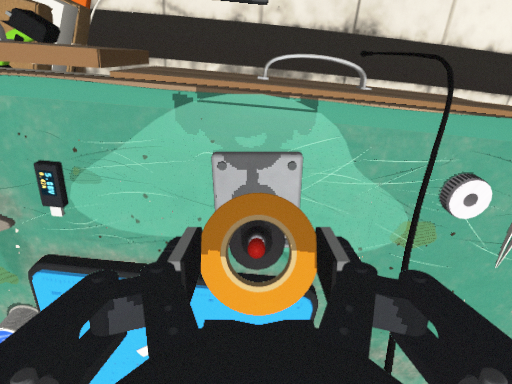

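Contact came exactly at home (6.7 N at 6 mm). Release, retract, check.

```bash
cat > p2.py <<'E'
from h import *
r=np.load('r1.npz');r=(r['a'],Ro.from_quat(r['b']))
ctrl.set_gripper(.085);a,b=place(r,.07);bq=b.as_quat()
ctrl.line_to(a,bq,rate=.2)
ctrl.dwell(.1);o=ctrl.observe();print(o['time_s'],o['contact_force'].round(1))
p=P('wrist');np.save('w5.npy',np.array(p,dtype=object),allow_pickle=True)
im=vision.get_image('wrist');cv2.imwrite('pics/w5.png',im)
oo,Rs=stand(*STAND);v=im.copy()
def ring(rad,z):return proj(p,[oo+Rs@[rad*np.cos(t),rad*np.sin(t),z] for t in np.linspace(0,6.28,60)])
for q in(ring(.0305,.012),ring(.015,.012),ring(.0075,.0115),ring(.006,.035)):cv2.polylines(v,[(q*16).round().astype(int)],True,(255,0,0),1,cv2.LINE_AA,4)
for z in(.035,.045,.071):
    x=proj(p,oo+Rs[:,2]*z)[0];print(z,x);cv2.circle(v,(int(x[0]*16),int(x[1]*16)),16,(0,255,0),1,cv2.LINE_AA,4)
cv2.imwrite('pics/w5c.png',cv2.resize(np.hstack([v[150:300,180:330],im[150:300,180:330]]),None,fx=2.6,fy=2.6,interpolation=cv2.INTER_CUBIC))
ctrl.move_pose([.40,.27,.24],bq)
c=np.array([.4225,.3945,.010])
for psi in(.1,.5,1,1.5):
    t,R=grasp_pose(c,psi,.4,.0075,.046,.003,1);q=[ctrl.solve_ik(t-R.as_matrix()[:,2]*z,R.as_quat()) for z in(0,.08)]
    print(psi,[None if x is None else x.round(2).tolist() for x in q])
E
python3 p2.py
```

```text
14.175 [ 0.1  0.3 -0.7]
0.035 [259.06312958 249.19920501]
0.045 [259.10163057 250.61773181]
0.071 [259.2257     255.18849231]
0.1 [[-0.33, 0.81, -0.55, 1.4, 0.14, 1.34, 0.83], [-0.33, 0.77, -0.55, 1.26, 0.12, 1.5, 0.84]]
0.5 [[-0.42, 0.84, -0.54, 1.34, 0.25, 1.44, 1.12], [-0.43, 0.82, -0.56, 1.18, 0.24, 1.61, 1.13]]
1 [[-0.52, 0.84, -0.53, 1.34, 0.39, 1.48, 1.48], [-0.53, 0.83, -0.57, 1.18, 0.4, 1.65, 1.49]]
1.5 [[-0.58, 0.79, -0.55, 1.43, 0.55, 1.43, 1.82], [-0.6, 0.77, -0.59, 1.29, 0.54, 1.59, 1.84]]
```

View pics/w5c.png

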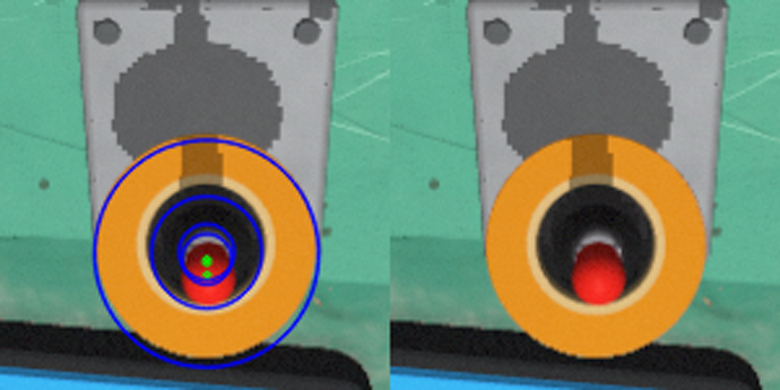

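Picture: the roll lies flat on the disc, settled about 2 mm downslope on its hub clearance as expected. The nose tip appears about 1.9 mm to +x_s of my model. Now the collar, refining its position from the pregrasp view.

```bash
cat > pick2.py <<'E'
from h import *
c=np.array([.4225,.3945,.010]);psi=.1
G=lambda c:grasp_pose(c,psi,.4,.0075,.046,.003,1)
t,R=G(c);zt=R.as_matrix()[:,2];q=R.as_quat()
ctrl.move_pose(t-zt*.08,q);ctrl.set_gripper(.064);ctrl.dwell(.1)
p=P('wrist');im=vision.get_image('wrist');cv2.imwrite('pics/w6.png',im)
u=proj(p,np.r_[c[:2],.02])[0];h=cv2.cvtColor(im,cv2.COLOR_BGR2HSV)
m=((h[...,1]<50)&(h[...,2]>150)).astype(np.uint8)
n,l,s,ce=cv2.connectedComponentsWithStats(m)
i=max((i for i in range(1,n) if s[i,4]>300),key=lambda i:-np.hypot(*(ce[i]-u)))
e=cv2.fitEllipse(cv2.convexHull(np.argwhere(l==i)[:,::-1].astype(np.float32)))
X=plane(p,e[0],.02);print(u,e,s[i],X,ctrl.observe()['time_s'])
E
python3 pick2.py
```

```text
[258.51971837 200.34783997] ((258.75885009765625, 200.2804718017578), (60.11833572387695, 60.6626091003418), 112.18321990966797) [ 229  170   61   61 2531] [0.42243258 0.39467124 0.02      ] 16.3333
```

```bash
cat > p3.py <<'E'
from h import *
c=np.array([.4224,.3947,.010]);psi=.1
t,R=grasp_pose(c,psi,.4,.0075,.046,.003,1);q=R.as_quat()
ctrl.line_to(t,q,rate=.12);o=ctrl.observe();print(o['time_s'],o['contact_force'].round(1))
ctrl.set_gripper(.02);o=ctrl.observe();print(o['grip_width'],o['contact_force'].round(1),(o['tool_pos']-t).round(4))
r=rel(c,psi,t,R);np.savez('r2.npz',a=r[0],b=r[1].as_quat())
a,b=place(r,.095,(.0015,.0002));bq=b.as_quat()
ctrl.line_to(t+[0,0,.2],rate=.3)
ctrl.move_pose([.40,.27,.25],bq)
ctrl.move_pose(a,bq);ctrl.dwell(.15)
F0,o=force();print(o['time_s'],F0.round(1),o['q'].round(2),(o['tool_pos']-a).round(4),o['grip_width'])
np.save('F0.npy',F0)
p=P('wrist');im=vision.get_image('wrist');v=im.copy()
S=Ro.from_quat(o['orientation'])*r[1].inv();cc=o['tool_pos']-S.apply(r[0])
oo,Rs=stand(*STAND)
def dr(o,Rm,rad,z,col):
    k=proj(p,[o+Rm@[rad*np.cos(t),rad*np.sin(t),z] for t in np.linspace(0,6.28,60)]);cv2.polylines(v,[(k*16).round().astype(int)],True,col,1,cv2.LINE_AA,4)
for rad,z in((.023,.01),(.0075,.01),(.0075,-.01)):dr(cc,S.as_matrix(),rad,z,(255,0,0))
dr(oo,Rs,.0055,.0655,(0,255,0))
x,y=proj(p,cc)[0].astype(int);sl=np.s_[y-70:y+70,x-70:x+70]
cv2.imwrite('pics/w7.png',cv2.resize(np.hstack([v[sl],im[sl]]),None,fx=2.8,fy=2.8,interpolation=cv2.INTER_CUBIC))
E
python3 p3.py
```

```text
17.15 [ 0.4 -1.1 -0.7]
0.04368106668942579 [1.3 0.3 5.6] [0.0012 0.0006 0.0014]
19.8583 [-1.  -0.6 -0.7] [ 0.02 -0.06 -0.52  2.07  0.03  0.99  1.14] [0.0008 0.0017 0.0007] 0.043054878812691405
```

View pics/w7.png

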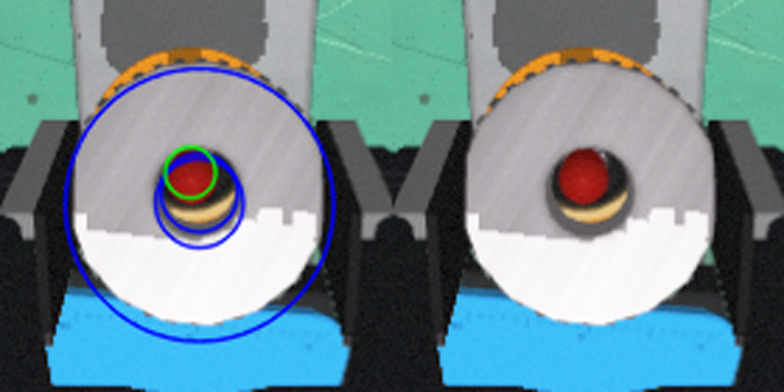

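Picture: the nose tip shows inside the collar's bore. It sits at (191,176), left of and above the bore centre (198,194) and inside the rim. The remaining offset matches the arm's small lag at grasp time, so I correct for it and thread with force guidance.

```bash
cat > put2.py <<'E'
from h import *
r=np.load('r2.npz');a0=r['a']+Ro.from_euler('z',-.1).apply([.0012,.0006,.0014]);r=(a0,Ro.from_quat(r['b']))
np.savez('r2b.npz',a=r[0],b=r[1].as_quat())
off=np.array([.0016,.0001]);F0=np.load('F0.npy');log=[]
zs=list(np.arange(.085,.0261,-.004))+[.0245,.0235,.0228,.0222,.0217,.0213]
for z in zs:
    a,b=place(r,z,off);ctrl.line_to(a,b.as_quat(),rate=.06 if z>.025 else .02)
    F,o=force();F=F-F0;log.append((round(z,4),F.round(1).tolist(),(off*1e3).round(2).tolist()))
    if F[2]>(10 if z<.026 else 14) or np.hypot(*F[:2])>25:break
    off=off+.00012*F[:2]*(np.abs(F[:2])>1.5)
for l in log:print(*l)
print(o['time_s'],o['grip_width'],(o['tool_pos']-a).round(4));np.save('off.npy',off)
E
python3 put2.py
```

```text
0.085 [-0.5, -0.1, -0.2] [1.6, 0.1]
0.081 [-0.4, -0.1, 0.1] [1.6, 0.1]
0.077 [1.0, 0.2, 0.4] [1.6, 0.1]
0.073 [-0.1, 0.3, -0.3] [1.6, 0.1]
0.069 [1.0, 0.5, 0.0] [1.6, 0.1]
0.065 [0.8, 1.1, -1.7] [1.6, 0.1]
0.061 [0.3, 0.2, -0.7] [1.6, 0.1]
0.057 [0.6, 0.3, -1.0] [1.6, 0.1]
0.053 [0.5, 0.9, 0.3] [1.6, 0.1]
0.049 [-0.2, -0.3, -1.0] [1.6, 0.1]
0.045 [0.3, 0.3, -0.5] [1.6, 0.1]
0.041 [0.5, 0.9, -0.5] [1.6, 0.1]
0.037 [0.8, 0.5, 0.3] [1.6, 0.1]
0.033 [0.8, -0.0, -0.6] [1.6, 0.1]
0.029 [0.1, 0.2, -0.7] [1.6, 0.1]
0.0245 [1.2, 0.4, -0.4] [1.6, 0.1]
0.0235 [0.5, 0.2, -0.4] [1.6, 0.1]
0.0228 [0.2, 0.6, -0.9] [1.6, 0.1]
0.0222 [0.3, 0.6, -0.6] [1.6, 0.1]
0.0217 [0.4, 0.5, -0.2] [1.6, 0.1]
0.0213 [0.1, 1.1, -0.8] [1.6, 0.1]
25.325 0.04331031305046265 [-0.  0. -0.]
```

```bash
cat > put3.py <<'E'
from h import *
r=np.load('r2b.npz');r=(r['a'],Ro.from_quat(r['b']));off=np.load('off.npy');F0=np.load('F0.npy')
for z in np.arange(.0208,.0169,-.0005):
    a,b=place(r,z,off);ctrl.line_to(a,b.as_quat(),rate=.02);F,o=force();F-=F0;print(round(z,4),F.round(1))
    if F[2]>8:break
p=P('wrist');cv2.imwrite('pics/w8.png',vision.get_image('wrist'));print(o['time_s'])
E
python3 put3.py
```

```text
0.0208 [-0.1 -0.5  5.3]
0.0203 [ 0.4 -0.6 15.5]
25.825
```

Collar contacts the roll firmly (15 N). Now release and retract, then fold the nose with the closed fingertips, sweeping around its hinge.

```bash
cat > fold.py <<'E'
from h import *
r=np.load('r2b.npz');r=(r['a'],Ro.from_quat(r['b']));off=np.load('off.npy');F0=np.load('F0.npy')
oo,Rs=stand(*STAND);al=.4;R=tool(Rs,al,1);q=R.as_quat()
hw,rr=.011,.024
def tcp(phi,back=0.,dn=0.):
    K=np.array([.0008,.0395])+rr*np.array([np.sin(phi),np.cos(phi)])+(.0055+back)*np.array([-np.cos(phi),np.sin(phi)])
    K=K-hw*np.array([np.cos(al),-np.sin(al)])+[0,-dn]
    return oo+Rs@[K[0],.0003,K[1]]
ctrl.set_gripper(.066)
a,b=place(r,.09,off);ctrl.line_to(a,b.as_quat(),rate=.2)
s=tcp(0,.014);print([None if ctrl.solve_ik(x,q) is None else 1 for x in(s,tcp(.4),tcp(.8),tcp(1.2),tcp(1.57))])
v=s.copy();v+=Rs[:,2]*.05
cv2.imwrite('pics/w9.png',vision.get_image('wrist'))
ctrl.line_to(v,q,rate=.2);ctrl.set_gripper(0.)
o=ctrl.observe();print(o['time_s'],o['grip_width'],o['q'].round(2))
ctrl.line_to(s,q,rate=.12)
F0,o=force();print(F0.round(1))
for phi in list(np.arange(0,1.571,.157)):
    ctrl.line_to(tcp(phi),q,rate=.08);F,o=force();F-=F0;print(round(phi,2),F.round(1))
    if np.linalg.norm(F)>25:break
else:
    for d in(.0006,.0012,.0018,.0024,.003):
        ctrl.line_to(tcp(np.pi/2,0,d),q,rate=.02);F,o=force();F-=F0;print('dn',d,F.round(1))
        if F[2]>10:break
print(o['time_s'])
E
python3 fold.py
```

```text
[1, 1, 1, 1, 1]
27.7667 7.6186020722356e-05 [ 0.01 -0.17 -0.52  2.12 -0.03  1.03  1.16]
[-0.4  0.4  0.5]
0.0 [-0.1  0.3 -0.2]
0.16 [-0.9 -1.2  1.6]
0.31 [-2.5 -0.5  3. ]
0.47 [-0.4 -0.   3.5]
0.63 [-0.3 -0.4  2.4]
0.78 [ 0.4 -0.1  2. ]
0.94 [ 0.7 -0.5  1. ]
1.1 [ 0.8  0.6 -0.3]
1.26 [ 0.6 -0.3 -0.8]
1.41 [-0.1 -0.1  0.1]
1.57 [ 1.4 -0.2  1.2]
dn 0.0006 [ 2.7 -0.4  3.6]
dn 0.0012 [ 3.  -0.7  3.1]
dn 0.0018 [ 2.7 -0.8  3.6]
dn 0.0024 [ 2.5 -1.3  4. ]
dn 0.003 [ 3.5 -1.4  4.5]
32.4083
```

```bash
cat > fold2.py <<'E'
from h import *
oo,Rs=stand(*STAND);F0=np.array([-.4,.4,.5]);o=ctrl.observe();t=o['tool_pos'];q=o['orientation']
for d in np.arange(.0007,.0085,.0007):
    ctrl.line_to(t-Rs[:,2]*d,rate=.02);F,o=force();F-=F0;print(round(d,4),F.round(1))
    if F[2]>12:break
t=o['tool_pos'];ctrl.line_to(t+Rs[:,2]*.06,rate=.2);ctrl.line_to(t+Rs[:,2]*.06+[-.01,0,.06],rate=.2);ctrl.dwell(.2)
im=vision.get_image('wrist');o=ctrl.observe();print(o['time_s'])
cv2.imwrite('pics/w10.png',np.hstack([im[100:340,130:390],cv2.resize(vision.get_image('scene')[180:250,225:300],(260,240),interpolation=cv2.INTER_CUBIC)]))
E
python3 fold2.py
```

```text
0.0007 [ 2.3 -1.2  8.9]
0.0014 [ 2.3 -1.9 14.3]
34.0583
```

View pics/w10.png

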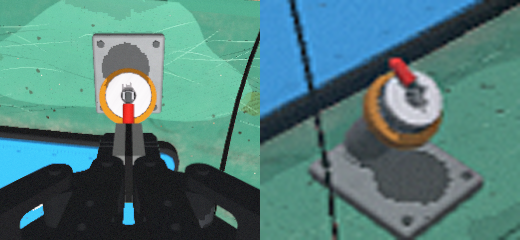

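```bash
python3 - <<'E'
from h import *
oo,Rs=stand(*STAND)
for n in('scene','wrist'):
    p=P(n);im=vision.get_image(n);h=cv2.cvtColor(im,cv2.COLOR_BGR2HSV).astype(int)
    u={ph:proj(p,[oo+Rs@[d*np.sin(ph),0,.0395+d*np.cos(ph)] for d in(.008,.0315)]) for ph in(1.2,1.4,1.57)}
    m=((h[...,0]<8)|(h[...,0]>172))&(h[...,1]>140)&(h[...,2]>70);c=u[1.4].mean(0)
    yy,xx=np.nonzero(m);k=np.hypot(xx-c[0],yy-c[1])<60;P2=np.c_[xx,yy][k]
    print(n,len(P2),P2.min(0),P2.max(0),P2.mean(0).round(1));print({a:b.round(1).tolist() for a,b in u.items()})
o=ctrl.observe();print(o['contact_force'].round(1),o['tool_pos'])
E
```

```text
scene 31 [262 197] [269 204] [265.4 200.1]
{1.2: [[269.7, 203.8], [265.8, 195.7]], 1.4: [[269.3, 203.9], [264.4, 196.1]], 1.57: [[269.1, 204.0], [263.5, 196.8]]}
wrist 212 [253 203] [263 223] [257.6 213.1]
{1.2: [[257.3, 201.8], [257.2, 225.2]], 1.4: [[257.3, 202.4], [257.3, 227.0]], 1.57: [[257.3, 202.6], [257.3, 227.4]]}
[-0.2 -0.4 -0.1] [0.39683083 0.170535   0.2376357 ]
```

```bash
python3 -c "
from rig import sign_off
print(sign_off())"
```

```text
the job is handed in; nothing more can be done
None
```

I threaded the amber roll, then the silver collar, down the spindle until each met firm contact at its home position. I then folded the red nose over to its stop and handed the job in at about 34 s of the 58 s allowed, with the arm clear. I did not re-measure the meter, tweezers or cutters afterwards; the planned path kept clear of them and no unexpected contact force showed.

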